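# Shut the medicine box: inner flap down, then the lid

### The job

Close up the family medicine box. With the fingertips, push the upright blue inner flap over and press it down flat on its compartment, then swing the green lid over from behind and ease it fully shut on top without slamming it. Only push and press: do not take the lid or the flap between the fingers, do not lift the box, and leave the box and everything around it where it stands.

Things in the scene. Friction and masses are not known exactly. Their poses are not given: they have to be found in the camera images.
- medicine_box: White open-topped plastic tub with small stock inside, 160 mm (x) by 200 mm (y) by 100 mm high, walls 4 mm, about 2 kg, standing loose on the counter (slides if pushed sideways with over about 8 N). Origin at the centre of its underside; x from the front wall (flap side) to the back wall (lid hinge side), within 0.72 rad of the robot's x; y along its long side; z up.
- flap (a joint): Angle of the blue inner flap: 0 = folded down flat, resting on the partition inside the tub, 18 mm below the rim; grows as it is raised; about 1.57 = upright; stop at 1.75. Starts at 1.45 to 1.72. The hinge is a little stiff (0.06 N m), so the flap stays where it is left and must be pushed all the way down; its range ends at 0.
- flap_hinge (a point): Middle of the flap's hinge line, which runs along the box's y axis, 70 mm in front of the box's centre (box x = -0.070) and 82 mm above the counter. The point's axes turn with the flap: x from the hinge to the free edge, z out of the face that is on top when it is folded down and faces the robot when it stands upright.
- flap_edge (a point): Middle of the flap's free edge, 100 mm from its hinge (a 60 mm wide finger tab goes on 12 mm further). The flap is a flat blue panel 184 mm wide and 4 mm thick (2 mm either side of this point), axes as flap_hinge. From upright the free edge goes over away from the robot and down.
- lid (a joint): Angle of the green lid: 0 = fully shut on the tub's rim; grows as it opens; 1.57 = upright, beyond that it leans away from the robot; stop at 1.95. Starts at 1.60 to 1.78. The hinge is stiff (0.22 N m), so the lid stays at any angle and must be pushed all the way shut; its range ends at 0. It meets the flap if that still stands up.
- lid_hinge (a point): Middle of the lid's hinge line, which runs along the box's y axis on the back rim: box x = +0.080, 100 mm above the counter. The point's axes turn with the lid: when shut they match the box's; x points from the front edge to the hinge, z out of the lid's outer face.
- lid_edge (a point): Middle of the lid's front edge (its top edge while it stands open), 160 mm from the hinge. The lid is a shallow cap 160 mm by 200 mm, 24 mm deep, hollow; its outer face lies 12 mm in +z of this point, 24 mm in +z of the hinge line. Shut, its top is 124 mm above the counter; open, its edge reaches 260 to 280 mm. A white lip 60 mm wide sticks out 10 mm beyond the edge. Axes as lid_hinge.
- mug: Green ceramic mug, 82 mm across and 95 mm high, handle on its +y side; origin at the centre of its underside. Leave it.
- stapler: Orange stapler, 140 mm long (x), 34 mm wide, 68 mm high; origin at the middle of its underside. Leave it.
- marble_jar: Closed glass jar of marbles, 76 mm across and 108 mm high with a dark lid; origin at the centre of its underside. Leave it.
- pen: Aluminium pen lying flat, 136 mm long (x), 10 mm thick, in front of the box; origin under its middle. Leave it.

How it is judged:
By the outcome, as a careful person would: the job done as asked, in the order asked, and still so for the second after the job is handed in, with the robot touching nothing.
It also fails if it takes over 64 s, if anything falls off the work surface, if the arm or the gripper's body presses on something with over 40 N, if the wrist force passes 120 N, or if a joint passes its speed limit or range.

### The arm

A 6-joint arm with a two-finger parallel gripper is mounted at the origin on the work surface. World frame = base frame: x ahead of the robot, y to its left, z up, the work surface at z = 0. Lengths are in mm, angles in rad, forces in N, time in s.
With the tool pointing down it reaches from about 300 to 825 mm from the base axis. Payload 5.4 kg.
Tool frame: the origin (TCP) lies between the finger pads; the fingertips stand 8 mm ahead of it and the grasp point (between the pads) lies 11 mm behind it (bot.tip_reach is the distance from the TCP to the fingertips, in mm); x points along the fingers, y is the direction in which the jaws open and shut, and the axes are right-handed (so a half turn about x gives the same grasp; the last joint's range is limited). The gripper opens to 92 mm and grips with 3 to 60 N. Pads are 20 mm wide; open, the fingers measure 128 mm over their backs; the gripper's body (75 mm by 189 mm) begins 69 mm behind the grasp point.
Start: joints at [-1.491, 0.158, 1.597, -0, 1.386, -0.21], TCP at [164.289, -551.013, 222.601] pointing down, gripper open.
Joint ranges: [-2.91, 2.91], [-0.94, 2.29], [0.18, 2.7], [-1.29, 4.43], [0.17, 2.64], [-3, 3]. Speed limits (rad/s): [2.57, 2.57, 3.14, 3.14, 3.14, 3.14].

### API

Orientations are given as a rotation vector (axis times angle).
In Python, from station import readout, eyes, job, bot gives the robot as it stands.
- The arm moves only by the tool jog_arm, never from a script. Its argument "motion" is a list of rows, each an object with "jaw": the opening, from 0 (shut) to 1 (fully open); "xyz": the shift along the tool's x, y, z in mm, a list of three; "rot": the turn, a rotation vector about the tool's x, y, z in rad, a list of three. A call has 1 to 12 rows; each row shifts and turns the commanded pose from where the row before left it, along the tool's axes as they then stand; what a row does not reach is not made up. A row lasts 1/8 s, in which the tool goes at most 62.5 mm and 10.7 degrees, less where a joint would pass 70% of its speed; a pose out of reach is approached as far as the arm can. A call is refused whole if a number of a shift passes 62.5 or a number of a turn 0.188, either way. A call with a gripper value outside its range is refused whole. The fingers move at their own pace and stop on an object; "force" is the grip in N (left out, the last holds). Time passes only in rows, so rows that do not move let the fingers close. It gives the time, the measured TCP pose, the force and the opening at its end, in the units of the state.
- readout.get_obs(): the state, without advancing time (a new reading comes with each control period).
- eyes.get_image(name): name is "scene" or "top" or "wrist"; returns (picture, depth): 480x640x3 uint8, blue, green, red; 480x640 float32, mm along the optical axis (not along the pixel's ray), 0 where there is no reading.
- eyes.get_calibration(name): a dict with "fx", "fy", "cx", "cy" (pixels), "distortion" ([k1, k2, p1, p2, k3] as OpenCV has them; the pictures are not rectified), "view" (4x4, takes a point from world to camera coordinates). Camera axes: x right, y down, z forward; pixel columns grow to the right and rows downward; lengths in mm; the calibration is good to about 2 mm. A picture is of the moment at which its call begins: read the wrist's pose just before it. get_calibration takes no time and is no camera call; for the wrist camera it gives the pose at the moment of the call.
- job.job_done(): hands the job in, once; it reports no verdict.
The state is a dict: "t": time; "qpos": joint angles; "joint_vel": joint speeds; "joint_efforts": joint torques, N m; "position": TCP position; "tool_rot": TCP orientation; "wrist_force": force on the tool from outside, world axes, zero at the start; "wrist_torque": the same for the moment, N m; "opening": opening from 0.0 (shut) to 1.0 (fully open).
Only numpy, scipy, OpenCV 4.12 (cv2) and the standard library are available. Lean on these libraries where they do the work, as an engineer would, in place of code of your own. Each camera call takes 0.05 s, during which the arm holds its last target.

## Working session

There is one attempt and no reset: what is moved stays moved. The work goes in short steps, Python scripts to look and compute and a tool call to move; the robot and the scene stay as the last step left them, time stands still between calls to the robot, and variables do not carry over. Pictures are saved under pics/ and viewed, and the job is handed in when it is done.

Besides the shell and the picture viewer there is one more tool, called after "Emit:" by a JSON object that holds its "name" and its "arguments". jog_arm: Moves the arm, as the interface text tells. Its arguments: {"type":"object","properties":{"motion":{"type":"array","items":{"type":"object","properties":{"jaw":{"type":"number"},"xyz":{"type":"array","items":{"type":"number"}},"rot":{"type":"array","items":{"type":"number"}}}}},"force":{"type":"number"}},"required":["motion"]}

```bash
ls; mkdir -p pics
cat > h.py <<'E'
import numpy as np,cv2
from station import readout,eyes,job,bot
from scipy.spatial.transform import Rotation as R
def save(n,tag):
    im,d=eyes.get_image(n); cv2.imwrite(f'pics/{tag}.png',im); np.savez(f'pics/{tag}.npz',im=im,d=d,view=eyes.get_calibration(n)['view']); return im,d
def world(n,px,dep,view=None):
    c=eyes.get_calibration(n);V=np.array(c['view'] if view is None else view)
    K=np.array([[c['fx'],0,c['cx']],[0,c['fy'],c['cy']],[0,0,1]])
    u=cv2.undistortPoints(np.array(px,float).reshape(-1,1,2),K,np.array(c['distortion'],float)).reshape(-1,2)
    P=np.c_[u,np.ones(len(u))]*np.array(dep,float).reshape(-1,1)
    return (P-V[:3,3])@V[:3,:3]
E
python3 - <<'E'
from h import *
print(readout.get_obs())
for n in('scene','top'):
    save(n,n+'0'); print(eyes.get_calibration(n))
E
```

```text
pics
{'t': 0.0, 'qpos': array([-1.49110795e+00,  1.59090274e-01,  1.59822800e+00,  1.91073143e-06,
        1.38620803e+00, -2.10079052e-01]), 'joint_vel': array([ 0.00035453, -0.00029759, -0.00176314, -0.00046904, -0.00119034,
       -0.00067224]), 'joint_efforts': array([-5.77199407e-04, -3.85571551e+01, -3.22111237e+01,  7.01490068e-02,
        3.77943786e-02, -1.46982143e-04]), 'position': array([ 164.23587674, -550.40021846,  221.59787989]), 'tool_rot': array([ 2.06679897,  0.3035535 , -2.06653195]), 'wrist_force': array([ 0.75005032,  0.34320342, -0.37384403]), 'wrist_torque': array([-0.00088165,  0.00259854, -0.00493977]), 'opening': 0.9988374935052367}
{'fx': 541.4593313330507, 'fy': 541.4593313330507, 'cx': 314.3282904288032, 'cy': 237.88131564885015, 'distortion': array([0.0074132, 0.       , 0.       , 0.       , 0.       ]), 'view': array([[-4.71592650e-01,  8.81815622e-01, -1.25784670e-03,
         1.95069275e+02],
       [ 6.73872079e-01,  3.59464224e-01, -6.45509018e-01,
        -2.94757428e+02],
       [-5.68767785e-01, -3.05264936e-01, -7.63751612e-01,
         1.49747991e+03],
       [ 0.00000000e+00,  0.00000000e+00,  0.00000000e+00,
         1.00000000e+00]])}
{'fx': 487.4351001703737, 'fy': 487.4351001703737, 'cx': 324.01699234278647, 'cy': 232.83170252102974, 'distortion': array([-0.03358569,  0.        ,  0.        ,  0.        ,  0.        ]), 'view': array([[ 7.25018302e-03, -9.99973717e-01, -2.09073345e-05,
         6.45966974e+01],
       [-9.92804275e-01, -7.19570273e-03, -1.19531972e-01,
         5.50107990e+02],
       [ 1.19528680e-01,  8.87385567e-04, -9.92830352e-01,
         8.20223219e+02],
       [ 0.00000000e+00,  0.00000000e+00,  0.00000000e+00,
         1.00000000e+00]])}
```

View pics/scene0.png

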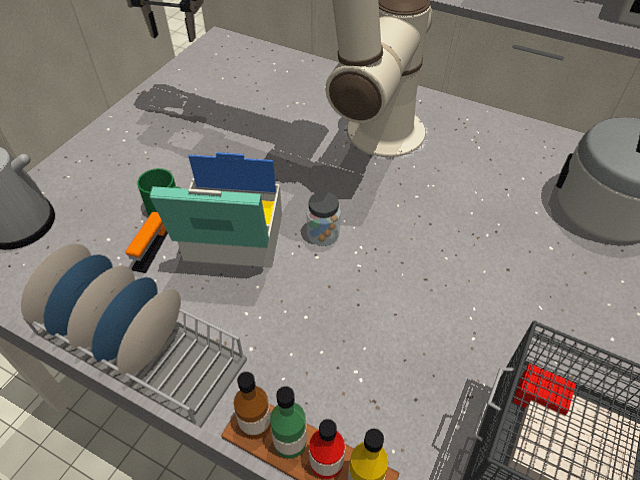

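View pics/top0.png

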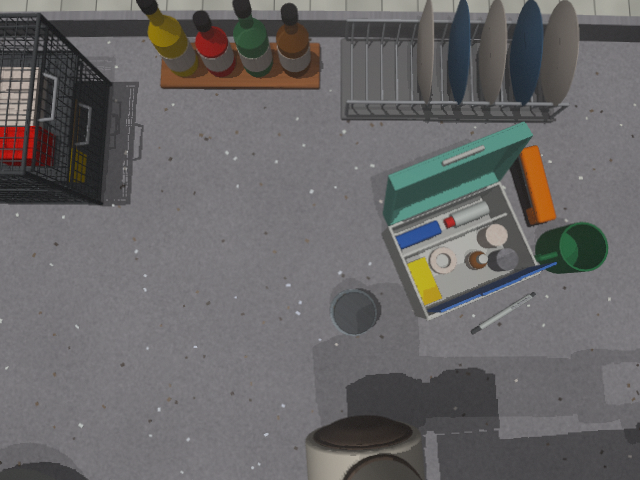

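The top view shows the tub at about (465,250), with the flap on its robot side at (490,290) and the lid behind at (460,170). The mug is at (575,248), the stapler at (537,185), the pen at (503,312) and the jar at (355,312). Next I'll measure them using depth.

Run:
```python
from h import *
def cloud(n,tag):
    z=np.load(f'pics/{tag}.npz');im,d=z['im'],z['d']
    v,u=np.nonzero(d>0); P=np.zeros(d.shape+(3,)); P[v,u]=world(n,np.c_[u,v],d[v,u],z['view']); return im,d,P
im,d,P=cloud('top','top0'); hsv=cv2.cvtColor(im,cv2.COLOR_BGR2HSV)
print('table z',np.median(P[330:420,250:300,2]))
roi=np.zeros(d.shape,bool); roi[100:345,370:620]=1
ok=roi&(d>0)
# rim
rim=ok&(abs(P[...,2]-100)<4)&(hsv[...,1]<60)
n,l,s,_=cv2.connectedComponentsWithStats(rim.astype(np.uint8)); 
k=1+np.argmax(s[1:,4]);pts=P[rim][:,:2].astype(np.float32)
pp=P[l==k][:,:2].astype(np.float32)
print('rim',len(pts),len(pp),cv2.minAreaRect(pts),cv2.minAreaRect(pp))
cv2.imwrite('pics/rim.png',np.where(rim,255,0).astype(np.uint8)[100:345,370:620])
for nme,lo,hi in(('green',(75,80,40),(92,255,255)),('blue',(105,120,40),(125,255,255))):
  for n_,t in(('top','top0'),('scene','scene0')):
    im,d,P=cloud(n_,t);hsv=cv2.cvtColor(im,cv2.COLOR_BGR2HSV)
    m=(cv2.inRange(hsv,lo,hi)>0)&(d>0)
    m&=(P[...,2]>105)&(P[...,0]>200)&(P[...,0]<720)&(P[...,1]<0)&(P[...,1]>-450)&(P[...,2]<320)
    m=cv2.erode(m.astype(np.uint8),np.ones((2,2)))>0
    q=P[m]; c=q.mean(0); w=np.linalg.svd(q-c,full_matrices=0)[2]
    print(nme,n_,len(q),c.round(1),w[2].round(3),q.min(0).round(),q.max(0).round())
    i=np.argmax(q[:,2]); print(' top z pct',np.percentile(q[:,2],[1,50,99]), q[np.argmax(q[:,1])],q[np.argmin(q[:,1])])
im,d,P=cloud('top','top0')
for nm,(u,v) in dict(pen=(503,312),pen1=(474,330),pen2=(534,294),jar=(355,312),st1=(528,150),st2=(545,220),mugL=(538,250),mugR=(605,240)).items(): print(nm,P[v,u].round())
```

```text
table z -0.9707314005722304
rim 1074 927 ((587.0052490234375, -185.51303100585938), (364.23004150390625, 363.26629638671875), 0.805687427520752) ((519.0073852539062, -156.54815673828125), (169.68995666503906, 202.47373962402344), 22.172771453857422)
green top 2812 [ 624.8 -114.2  223.8] [-0.921 -0.38   0.085] [ 562. -211.  105.] [674. -18. 260.]
 top z pct [109.74908843 253.8659414  258.36013022] [596.1376558  -17.70729545 254.06297658] [ 638.73941153 -211.12838093  129.06801209]
green scene 4889 [ 624.1 -106.8  196.9] [-0.914 -0.382  0.138] [ 563. -204.  105.] [674. -14. 260.]
 top z pct [107.78517394 202.17955137 257.83350158] [598.06314398 -14.08813412 243.28527127] [ 652.06866451 -204.20742204  137.89540974]
blue top 159 [ 456.7 -185.   185.4] [-0.923 -0.383  0.05 ] [ 421. -266.  178.] [ 490. -100.  196.]
 top z pct [178.29802854 181.74672283 195.28722719] [ 421.12924217 -100.03973837  180.97486542] [ 490.24619253 -266.49921394  182.28458424]
blue scene 2035 [ 453.1 -179.6  147.2] [-0.923 -0.382  0.04 ] [ 416. -265.  105.] [491. -96. 196.]
 top z pct [107.27874468 147.30087852 191.49475016] [422.00852935 -96.41898802 118.11181233] [ 486.4907015  -265.44455249  159.47044607]
pen [ 413. -250.    9.]
pen1 [ 382. -198.    8.]
pen2 [ 445. -308.    6.]
jar [416.  19. 104.]
st1 [ 692. -282.   68.]
st2 [ 573. -315.   49.]
mugL [ 524. -317.   11.]
mugR [ 534. -392.   95.]
```

View pics/rim.png

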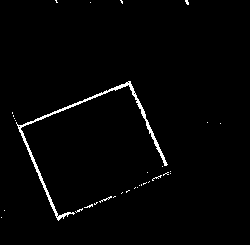

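```bash
cat >> h.py <<'E'
yaw=np.arctan2(.382,.924); XB=np.array([np.cos(yaw),np.sin(yaw),0]);YB=np.array([-np.sin(yaw),np.cos(yaw),0]);C=np.array([518.7,-155.6,0])
def st():
    o=readout.get_obs();p=np.array(o['position']);Rm=R.from_rotvec(o['tool_rot']).as_matrix()
    b=np.array([(p-C)@XB,(p-C)@YB,p[2]-bot.tip_reach])
    print('t',round(o['t'],2),'tip in box',b.round(1),'F box',np.round([o['wrist_force']@XB,o['wrist_force']@YB,o['wrist_force'][2]],2),'open',round(o['opening'],3),'\nq',o['qpos'].round(2))
    return b,Rm
def go(b):
    cur,Rm=st(); d=np.array(b)-cur; w=d[0]*XB+d[1]*YB+np.array([0,0,d[2]]); print('tool shift',(Rm.T@w).round(1))
    for s in(1,-1):
        T=np.c_[[0,0,-1],s*YB,np.cross([0,0,-1],s*YB)]; print('rot',s,R.from_matrix(Rm.T@T).as_rotvec().round(3), 'shift in target frame',(T.T@w).round(1))
E
python3 -c "
from h import *
_,Rm=st();print(Rm.round(3),bot.tip_reach); go([-130,0,165])"
```

```text
t 0.1 tip in box [-478.4 -229.5  213.7] F box [ 0.23 -0.06 -0.39] open 1.0 
q [-1.49  0.16  1.6   0.    1.39 -0.21]
[[-0.     0.286 -0.958]
 [ 0.002 -0.958 -0.286]
 [-1.    -0.002 -0.   ]] 8.0
t 0.1 tip in box [-478.4 -229.5  213.7] F box [ 0.23 -0.06 -0.39] open 1.0 
q [-1.49  0.16  1.6   0.    1.39 -0.21]
tool shift [  49.3 -263.8 -323.2]
rot 1 [3.039e+00 2.000e-03 1.000e-03] shift in target frame [ 48.7 229.5 348.4]
rot -1 [-0.102 -0.     0.002] shift in target frame [  48.7 -229.5 -348.4]
```

Emit:
{"name": "jog_arm", "arguments": {"motion": [{"jaw": 0,"rot": [-0.102,0,0.002]},{"jaw": 0},{"jaw": 0,"xyz": [0,-25,-38]},{"jaw": 0,"xyz": [0,-25,-38]},{"jaw": 0,"xyz": [0,-25,-38]},{"jaw": 0,"xyz": [0,-25,-38]},{"jaw": 0,"xyz": [0,-25,-38]},{"jaw": 0,"xyz": [0,-25,-38]},{"jaw": 0,"xyz": [0,-25,-38]},{"jaw": 0,"xyz": [0,-25,-38]},{"jaw": 0,"xyz": [0,-29,-38]},{"jaw": 0}], "force": 20}}

```text
invalid input
```

```bash
python3 -c "
from h import *
go([-130,0,165])
save('wrist','w1');save('scene','s1')"
```

```text
t 0.1 tip in box [-478.4 -229.5  213.7] F box [ 0.23 -0.06 -0.39] open 1.0 
q [-1.49  0.16  1.6   0.    1.39 -0.21]
tool shift [  49.3 -263.8 -323.2]
rot 1 [3.039e+00 2.000e-03 1.000e-03] shift in target frame [ 48.7 229.5 348.4]
rot -1 [-0.102 -0.     0.002] shift in target frame [  48.7 -229.5 -348.4]
```

View pics/w1.png

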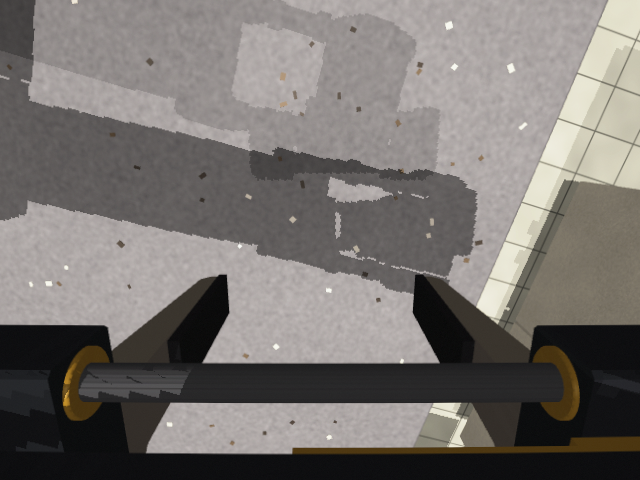

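View pics/s1.png

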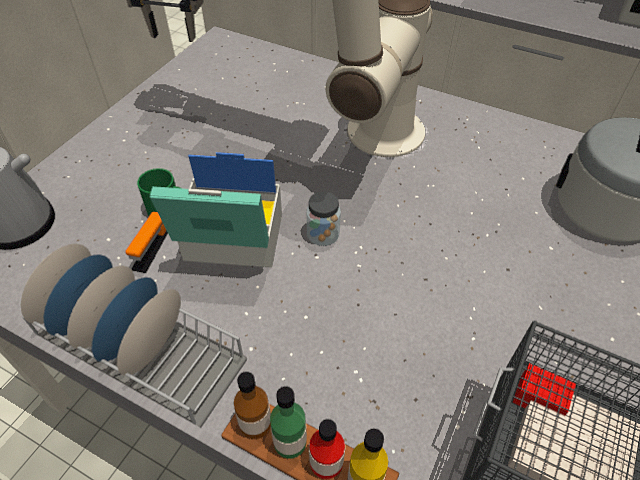

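The call was refused and nothing moved. I'll give every row all three keys.

Emit:
{"name": "jog_arm", "arguments": {"motion": [{"jaw": 0,"xyz": [0,0,0],"rot": [-0.102,0,0.002]},{"jaw": 0,"xyz": [0,-25,-38],"rot": [0,0,0]},{"jaw": 0,"xyz": [0,-25,-38],"rot": [0,0,0]},{"jaw": 0,"xyz": [0,-25,-38],"rot": [0,0,0]},{"jaw": 0,"xyz": [0,-25,-38],"rot": [0,0,0]},{"jaw": 0,"xyz": [0,-25,-38],"rot": [0,0,0]},{"jaw": 0,"xyz": [0,-25,-38],"rot": [0,0,0]},{"jaw": 0,"xyz": [0,-25,-38],"rot": [0,0,0]},{"jaw": 0,"xyz": [0,-25,-38],"rot": [0,0,0]},{"jaw": 0,"xyz": [0,-29,-38],"rot": [0,0,0]},{"jaw": 0,"xyz": [0,0,0],"rot": [0,0,0]}], "force": 20}}

```text
t: 1.58
position: [393.8, -206.5, 221.9]
tool_rot: [2.004, 0.401, -2.003]
wrist_force: [-0.7, -0.5, 1.2]
opening: 0.008
```

```bash
python3 -c "
from h import *
go([-130,0,165])
save('scene','s2')"
```

```text
t 1.57 tip in box [-134.9    0.7  213.9] F box [-0.8  -0.24  1.15] open 0.008 
q [-0.76 -0.19  1.95 -0.    1.39  0.42]
tool shift [48.9  0.7 -4.9]
rot 1 [-3.137e+00  2.000e-03 -0.000e+00] shift in target frame [48.9 -0.7  4.9]
rot -1 [ 0.005 -0.    -0.001] shift in target frame [48.9  0.7 -4.9]
```

View pics/s2.png

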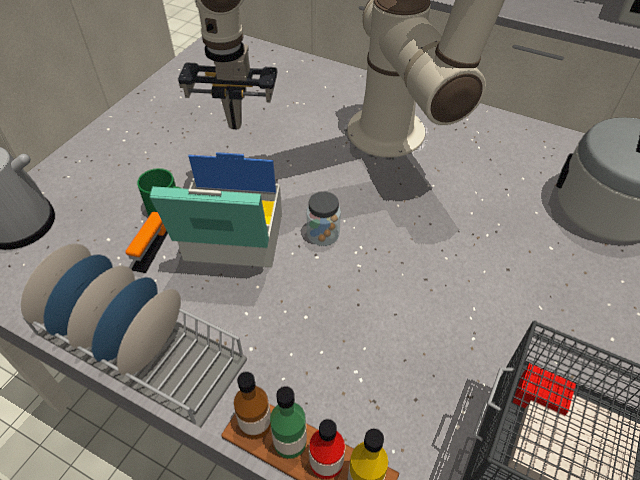

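```bash
python3 -c "
import numpy as np
th=np.r_[np.linspace(1.5,0,19)]
x=-80+85*np.cos(th)-2*np.sin(th); z=82+85*np.sin(th)+2*np.cos(th)
print(x[0],z[0]); 
for a,b,c,d,e in zip(th[1:],x[1:],z[1:],-np.diff(z),-np.diff(x)): print(round(a,2),b.round(1),c.round(1),'row x %.1f z %.1f'%(d,e))
"
```

```text
-75.98232783145336 166.92854826468002
1.42 -68.9 166.3 row x 0.6 z -7.1
1.33 -61.9 165.1 row x 1.2 z -7.0
1.25 -55.1 163.3 row x 1.8 z -6.9
1.17 -48.4 160.9 row x 2.4 z -6.7
1.08 -42.0 158.0 row x 2.9 z -6.5
1.0 -35.8 154.6 row x 3.4 z -6.2
0.92 -29.9 150.7 row x 3.9 z -5.9
0.83 -24.3 146.3 row x 4.4 z -5.5
0.75 -19.2 141.4 row x 4.9 z -5.2
0.67 -14.4 136.1 row x 5.3 z -4.7
0.58 -10.2 130.5 row x 5.6 z -4.3
0.5 -6.4 124.5 row x 6.0 z -3.8
0.42 -3.1 118.2 row x 6.3 z -3.3
0.33 -0.3 111.7 row x 6.5 z -2.7
0.25 1.9 105.0 row x 6.7 z -2.2
0.17 3.5 98.1 row x 6.9 z -1.6
0.08 4.5 91.1 row x 7.0 z -1.0
0.0 5.0 84.0 row x 7.1 z -0.5
```

Emit:
{"name": "jog_arm", "arguments": {"motion": [{"jaw": 0,"xyz": [23,0,-5],"rot": [0.005,0,0]},{"jaw": 0,"xyz": [24,0,-10],"rot": [0,0,0]},{"jaw": 0,"xyz": [0,0,-20],"rot": [0,0,0]},{"jaw": 0,"xyz": [0,0,-10],"rot": [0,0,0]},{"jaw": 0,"xyz": [0,0,0],"rot": [0,0,0]}]}}

```text
t: 2.25
position: [434.7, -192.6, 175.4]
tool_rot: [2.009, 0.391, -2.008]
wrist_force: [-0.1, 0.3, -0.1]
opening: 0.008
```

```bash
python3 -c "
from h import *
go([-76,0,167])"
```

```text
t 2.25 tip in box [-91.8  -2.1 167.4] F box [ 0.06  0.34 -0.13] open 0.008 
q [-0.67 -0.06  1.92 -0.    1.28  0.51]
tool shift [  0.4  -2.2 -15.8]
rot 1 [ 3.136 -0.004 -0.   ] shift in target frame [ 0.4  2.1 15.8]
rot -1 [-0.005  0.    -0.002] shift in target frame [  0.4  -2.1 -15.8]
```

Emit:
{"name": "jog_arm", "arguments": {"motion": [{"jaw": 0,"xyz": [0,-2,-8],"rot": [0,0,0]},{"jaw": 0,"xyz": [0,0,-8],"rot": [0,0,0]},{"jaw": 0,"xyz": [0.6,0,-7],"rot": [0,0,0]},{"jaw": 0,"xyz": [1.2,0,-7],"rot": [0,0,0]},{"jaw": 0,"xyz": [1.8,0,-7],"rot": [0,0,0]},{"jaw": 0,"xyz": [2.4,0,-6.7],"rot": [0,0,0]},{"jaw": 0,"xyz": [2.9,0,-6.5],"rot": [0,0,0]},{"jaw": 0,"xyz": [3.4,0,-6.2],"rot": [0,0,0]},{"jaw": 0,"xyz": [0,0,0],"rot": [0,0,0]}]}}

```text
t: 3.38
position: [486.4, -168.5, 162.5]
tool_rot: [2.009, 0.392, -2.008]
wrist_force: [-0.2, 0.4, 0.3]
opening: 0.008
```

```bash
python3 -c "
from h import *
go([-36,0,154.6]); save('scene','s3')"
```

```text
t 3.38 tip in box [-34.8   0.5 154.5] F box [-0.    0.39  0.25] open 0.008 
q [-0.57  0.06  1.83 -0.    1.25  0.62]
tool shift [-0.1  0.5  1.2]
rot 1 [ 3.137e+00 -2.000e-03 -0.000e+00] shift in target frame [-0.1 -0.5 -1.2]
rot -1 [-0.005  0.    -0.002] shift in target frame [-0.1  0.5  1.2]
```

View pics/s3.png

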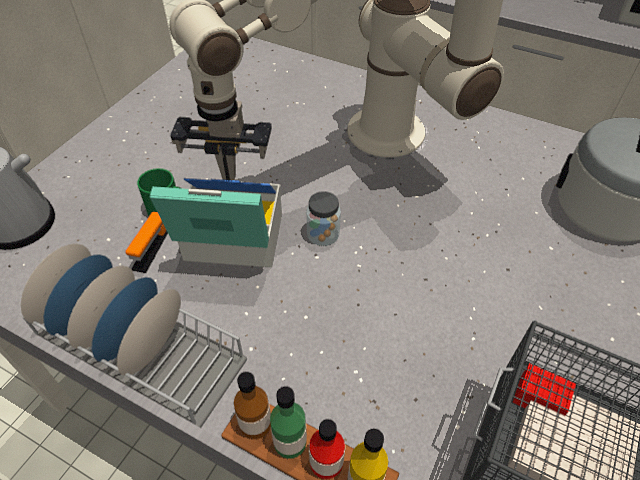

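The flap is going over, with its edge now at about (235,185), and the box hasn't moved. I'll continue the arc.

Emit:
{"name": "jog_arm", "arguments": {"motion": [{"jaw": 0,"xyz": [3.9,0,-5.5],"rot": [0,0,0]},{"jaw": 0,"xyz": [4.4,0,-5.5],"rot": [0,0,0]},{"jaw": 0,"xyz": [4.9,0,-5],"rot": [0,0,0]},{"jaw": 0,"xyz": [5.3,0,-4.7],"rot": [0,0,0]},{"jaw": 0,"xyz": [5.6,0,-4.3],"rot": [0,0,0]},{"jaw": 0,"xyz": [6,0,-3.8],"rot": [0,0,0]},{"jaw": 0,"xyz": [6.3,0,-3.3],"rot": [0,0,0]},{"jaw": 0,"xyz": [6.5,0,-2.7],"rot": [0,0,0]},{"jaw": 0,"xyz": [6.7,0,-2.2],"rot": [0,0,0]},{"jaw": 0,"xyz": [0,0,0],"rot": [0,0,0]}]}}

```text
t: 4.68
position: [520.2, -154.6, 112.5]
tool_rot: [2.008, 0.392, -2.009]
wrist_force: [0.1, 0.3, 0.9]
opening: 0.002
```

```bash
python3 -c "
from h import *
go([5,0,84]); save('scene','s4')"
```

```text
t 4.67 tip in box [  1.7   0.4 104.5] F box [0.19 0.22 0.86] open 0.002 
q [-0.51  0.19  1.79 -0.    1.16  0.67]
tool shift [20.5  0.3 -3.3]
rot 1 [ 3.136e+00 -2.000e-03 -1.000e-03] shift in target frame [20.5 -0.4  3.3]
rot -1 [-0.005  0.001 -0.001] shift in target frame [20.5  0.4 -3.3]
```

View pics/s4.png

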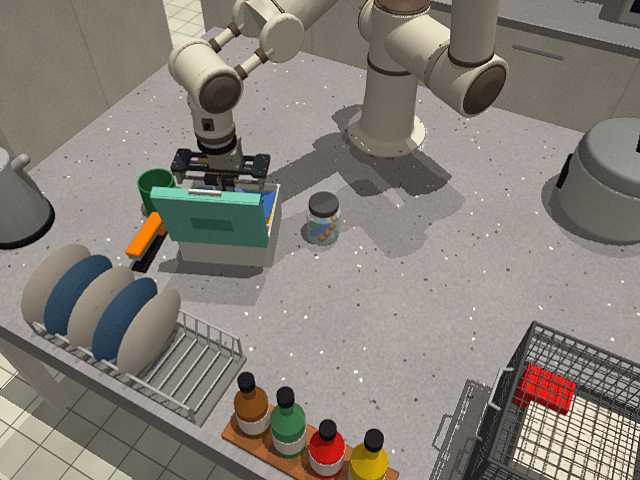

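The flap is nearly down, with blue visible inside the tub at (268,200). Now the final press.

Emit:
{"name": "jog_arm", "arguments": {"motion": [{"jaw": 0,"xyz": [7,0,-1.6],"rot": [0,0,0]},{"jaw": 0,"xyz": [6,0,-1.2],"rot": [0,0,0]},{"jaw": 0,"xyz": [4,0,-0.5],"rot": [0,0,0]},{"jaw": 0,"xyz": [2.5,0,0],"rot": [0,0,0]},{"jaw": 0,"xyz": [1,0,0],"rot": [0,0,0]},{"jaw": 0,"xyz": [0,0,0],"rot": [0,0,0]}]}}

```text
t: 5.48
position: [523.5, -153.7, 92.7]
tool_rot: [2.009, 0.391, -2.008]
wrist_force: [-0.7, -0.1, 1.3]
opening: 0.005
```

```bash
python3 -c "
from h import *
go([5,0,83])"
```

```text
t 5.47 tip in box [ 5.1 -0.1 84.7] F box [-0.69  0.14  1.26] open 0.005 
q [-0.51  0.22  1.8  -0.    1.12  0.68]
tool shift [ 1.7 -0.1  0.1]
rot 1 [ 3.136e+00 -3.000e-03 -0.000e+00] shift in target frame [ 1.7  0.1 -0.1]
rot -1 [-0.005  0.    -0.002] shift in target frame [ 1.7 -0.1  0.1]
```

Force is still low, so it isn't bottomed out yet. I'll press a bit more in small steps.

Emit:
{"name": "jog_arm", "arguments": {"motion": [{"jaw": 0,"xyz": [1,0,0],"rot": [0,0,0]},{"jaw": 0,"xyz": [0.7,0,0],"rot": [0,0,0]},{"jaw": 0,"xyz": [0,0,0],"rot": [0,0,0]}]}}

```text
t: 5.85
position: [523.7, -153.8, 92.3]
tool_rot: [2.009, 0.391, -2.008]
wrist_force: [-3.6, 0.9, 7.9]
opening: 0.007
```

```bash
python3 -c "
from h import *
go([5,0,83])"
```

```text
t 5.85 tip in box [ 5.3 -0.2 84.3] F box [-2.97  2.23  7.93] open 0.007 
q [-0.51  0.22  1.8  -0.    1.12  0.68]
tool shift [ 1.3 -0.2  0.3]
rot 1 [ 3.137 -0.004 -0.   ] shift in target frame [ 1.3  0.2 -0.3]
rot -1 [-0.005  0.    -0.002] shift in target frame [ 1.3 -0.2  0.3]
```

The press force jumped to 8 N and movement stopped at z = 84.3 mm, so the flap is seated. I'll back off upward and check.

Emit:
{"name": "jog_arm", "arguments": {"motion": [{"jaw": 0,"xyz": [-10,0,0],"rot": [0,0,0]},{"jaw": 0,"xyz": [-40,0,0],"rot": [0,0,0]},{"jaw": 0,"xyz": [-50,0,0],"rot": [0,0,0]},{"jaw": 0,"xyz": [-50,0,0],"rot": [0,0,0]},{"jaw": 0,"xyz": [-50,0,0],"rot": [0,0,0]},{"jaw": 0,"xyz": [-26,0,0],"rot": [0,0,0]},{"jaw": 0,"xyz": [0,0,30],"rot": [0,0,0]},{"jaw": 0,"xyz": [0,0,50],"rot": [0,0,0]},{"jaw": 0,"xyz": [0,0,0],"rot": [0,0,0]}]}}

```text
t: 6.98
position: [447.6, -184.2, 317.4]
tool_rot: [2.011, 0.388, -2.01]
wrist_force: [0.1, 0.2, 0.7]
opening: 0.007
```

```bash
python3 -c "
from h import *
st(); save('top','t5'); im,d=save('wrist','w5'); save('scene','s5')
z=np.load('pics/t5.npz');im,d=z['im'],z['d'];hsv=cv2.cvtColor(im,cv2.COLOR_BGR2HSV)
m=(cv2.inRange(hsv,(105,120,40),(125,255,255))>0)&(d>0);m[:210]=0;m[330:]=0;m[:,:395]=0;m[:,560:]=0
v,u=np.nonzero(m);P=world('top',np.c_[u,v],d[v,u]);xb=(P-C)@XB
for a in range(-80,60,20):
  k=(xb>a)&(xb<=a+20);print(a,k.sum(),np.percentile(P[k,2],[10,50,90]).round(1) if k.sum() else '')
"
```

```text
t 6.97 tip in box [-76.6   0.8 309.4] F box [0.18 0.17 0.65] open 0.007 
q [-0.64 -0.13  1.7  -0.    1.57  0.55]
-80 579 [81.5 83.2 84.9]
-60 1352 [81.4 83.2 84.9]
-40 1348 [81.5 83.2 85. ]
-20 1338 [81.6 83.2 85. ]
0 1334 [81.5 83.2 85.1]
20 813 [80.8 83.2 85. ]
40 489 [19.4 21.3 23.2]
```

View pics/t5.png

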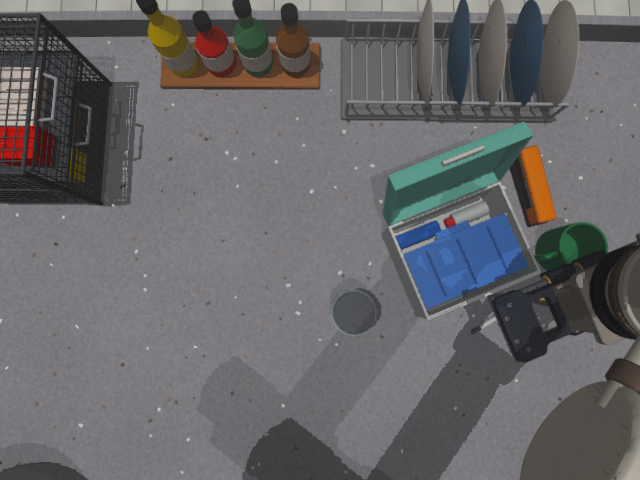

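View pics/s5.png

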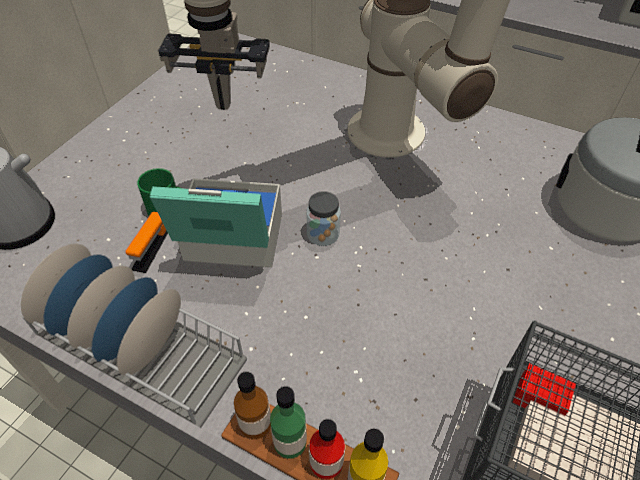

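View pics/w5.png

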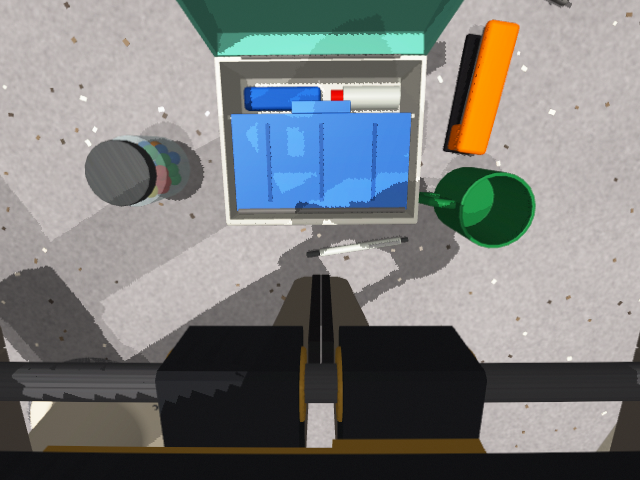

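The flap's blue surface reads 83.2 mm from the hinge to its edge, so it's flat, and nothing else has moved. Next I'll go over and behind the lid.

Emit:
{"name": "jog_arm", "arguments": {"motion": [{"jaw": 0,"xyz": [0,0,-40],"rot": [0,0,0]},{"jaw": 0,"xyz": [0,0,-40],"rot": [0,0,0]},{"jaw": 0,"xyz": [0,0,-40],"rot": [0,0,0]},{"jaw": 0,"xyz": [0,0,-40],"rot": [0,0,0]},{"jaw": 0,"xyz": [0,0,-40],"rot": [0,0,0]},{"jaw": 0,"xyz": [0,0,-36],"rot": [0,0,0]},{"jaw": 0,"xyz": [0,0,0],"rot": [0,0,0]},{"jaw": 0,"xyz": [0,0,0],"rot": [0,0,0]}]}}

```text
t: 8.12
position: [667.8, -94.0, 316.6]
tool_rot: [2.008, 0.392, -2.009]
wrist_force: [-0.5, 1.1, 0.4]
opening: 0.008
```

```bash
python3 -c "
from h import *
go([160,0,232]); save('scene','s6')
th=np.linspace(1.68,0,29);r=135
x=90-r*np.cos(th)+24*np.sin(th); z=100+r*np.sin(th)+24*np.cos(th)
print(x[0],z[0])
for a,b,c,d,e in zip(th[1:],x[1:],z[1:],-np.diff(z),-np.diff(x)): print(round(a,2),b.round(1),c.round(1),'row x %.1f z %.1f'%(d,e))
"
```

```text
t 8.12 tip in box [ 1.613e+02 -1.000e-01  3.086e+02] F box [-0.05  1.24  0.36] open 0.008 
q [-0.32  0.38  1.15 -0.    1.61  0.87]
tool shift [76.6 -0.2  1.3]
rot 1 [ 3.137e+00 -3.000e-03 -1.000e-03] shift in target frame [76.6  0.1 -1.3]
rot -1 [-0.004  0.001 -0.002] shift in target frame [76.6 -0.1  1.3]
128.57024840513643 231.58015024298336
1.62 120.6 233.7 row x -2.1 z 8.0
1.56 112.5 235.3 row x -1.6 z 8.1
1.5 104.4 236.4 row x -1.1 z 8.2
1.44 96.2 237.0 row x -0.6 z 8.2
1.38 88.0 237.1 row x -0.1 z 8.2
1.32 79.7 236.7 row x 0.4 z 8.2
1.26 71.6 235.9 row x 0.9 z 8.2
1.2 63.5 234.5 row x 1.3 z 8.1
1.14 55.4 232.7 row x 1.8 z 8.0
1.08 47.5 230.4 row x 2.3 z 7.9
1.02 39.8 227.6 row x 2.8 z 7.7
0.96 32.2 224.4 row x 3.2 z 7.6
0.9 24.9 220.7 row x 3.7 z 7.4
0.84 17.8 216.5 row x 4.1 z 7.1
0.78 10.9 212.0 row x 4.5 z 6.9
0.72 4.3 207.1 row x 4.9 z 6.6
0.66 -1.9 201.7 row x 5.3 z 6.3
0.6 -7.9 196.0 row x 5.7 z 5.9
0.54 -13.5 190.0 row x 6.0 z 5.6
0.48 -18.7 183.6 row x 6.4 z 5.2
0.42 -23.5 177.0 row x 6.7 z 4.8
0.36 -27.9 170.0 row x 6.9 z 4.4
0.3 -31.9 162.8 row x 7.2 z 4.0
0.24 -35.4 155.4 row x 7.4 z 3.5
0.18 -38.5 147.8 row x 7.6 z 3.1
0.12 -41.2 140.0 row x 7.8 z 2.6
0.06 -43.3 132.1 row x 7.9 z 2.2
0.0 -45.0 124.0 row x 8.1 z 1.7
```

View pics/s6.png

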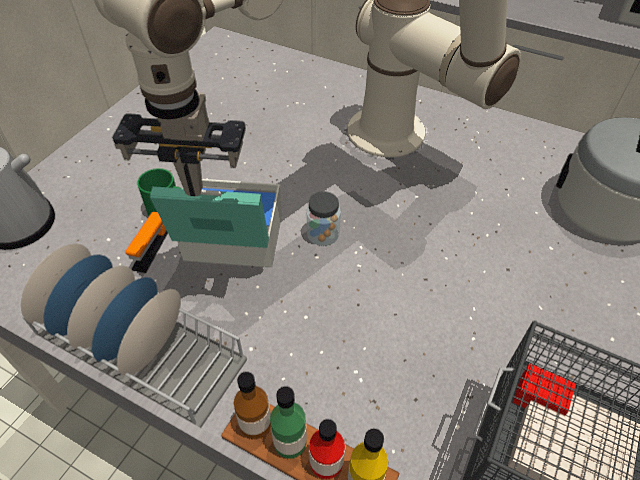

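```bash
python3 -c "
from h import *
b,_=st()
c=eyes.get_calibration('scene');V=np.array(c['view']);
for xb,z in((161,308.6),(80,308),(0,308),(122,232)):
  p=C+xb*XB+[0,0,z];q=V[:3,:3]@p+V[:3,3];print(xb,z,q[0]/q[2]*c['fx']+c['cx'],q[1]/q[2]*c['fy']+c['cy'],q[2])
z=np.load('pics/s6.npz');print(z['d'][160:200:4,190])
save('top','t6')
"
```

```text
t 8.18 tip in box [ 1.609e+02 -3.000e-01  3.090e+02] F box [0.33 0.05 0.01] open 0.003 
q [-0.32  0.38  1.15 -0.    1.61  0.87]
161 308.6 193.6144011786941 191.5248156695707 910.863445235298
80 308 204.69420962632296 159.66335740563463 963.3438638707277
0 308 214.4678785007879 131.17711233492946 1014.7237825551381
122 232 205.90975774443368 206.20222980284206 994.4145291068564
[812.3717  848.9646  853.10956 863.333   871.385   880.9653  884.9601
 892.7699  898.89764 979.03986]
```

View pics/t6.png

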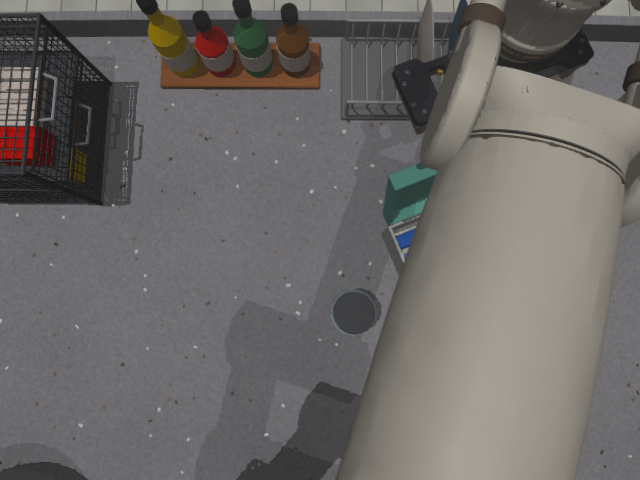

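The scene depth puts the fingertip at 899 mm, nearer the camera than the lid at 979 mm, so it is behind the lid. Now lower and ease up to contact.

Emit:
{"name": "jog_arm", "arguments": {"motion": [{"jaw": 0,"xyz": [25,0,0],"rot": [0,0,0]},{"jaw": 0,"xyz": [30,0,0],"rot": [0,0,0]},{"jaw": 0,"xyz": [22,0,0],"rot": [0,0,0]},{"jaw": 0,"xyz": [0,0,7],"rot": [0,0,0]},{"jaw": 0,"xyz": [0,0,7],"rot": [0,0,0]},{"jaw": 0,"xyz": [0,0,0],"rot": [0,0,0]}]}}

```text
t: 8.98
position: [655.1, -100.5, 242.1]
tool_rot: [2.011, 0.389, -2.006]
wrist_force: [0.1, -0.2, 0.6]
opening: 0.006
```

```bash
python3 -c "
from h import *
go([128.6,0,231.6]); save('scene','s7')"
```

```text
t 8.97 tip in box [147.1  -1.2 234.1] F box [ 0.03 -0.26  0.61] open 0.006 
q [-0.33  0.37  1.31 -0.    1.46  0.85]
tool shift [ 2.4 -1.1 18.5]
rot 1 [ 3.136e+00 -6.000e-03  3.000e-03] shift in target frame [  2.5   1.2 -18.5]
rot -1 [-0.006 -0.002 -0.004] shift in target frame [ 2.5 -1.2 18.5]
```

View pics/s7.png

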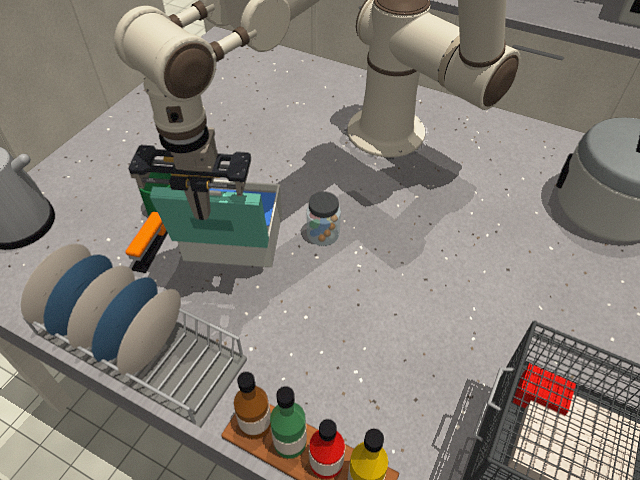

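The finger is behind the lid's outer face, with its tip at (200,217). Start pushing.

Emit:
{"name": "jog_arm", "arguments": {"motion": [{"jaw": 0,"xyz": [1,-1,6],"rot": [0,0,0]},{"jaw": 0,"xyz": [0,0,6],"rot": [0,0,0]},{"jaw": 0,"xyz": [0,0,6],"rot": [0,0,0]},{"jaw": 0,"xyz": [-1,0,6],"rot": [0,0,0]},{"jaw": 0,"xyz": [-1,0,6],"rot": [0,0,0]},{"jaw": 0,"xyz": [-1,0,6],"rot": [0,0,0]},{"jaw": 0,"xyz": [-1,0,6],"rot": [0,0,0]},{"jaw": 0,"xyz": [-0.5,0,6],"rot": [0,0,0]},{"jaw": 0,"xyz": [0,0,0],"rot": [0,0,0]}]}}

```text
t: 10.15
position: [609.3, -117.2, 243.3]
tool_rot: [2.008, 0.391, -2.01]
wrist_force: [0.1, 1.0, 0.1]
opening: 0.002
```

```bash
python3 -c "
from h import *
go([96.2,0,237]); save('scene','s8')"
```

```text
t 10.15 tip in box [ 98.4   0.8 235.3] F box [0.5  0.82 0.11] open 0.002 
q [-0.38  0.26  1.44 -0.    1.44  0.8 ]
tool shift [-1.7  0.8  2.2]
rot 1 [ 3.136e+00 -2.000e-03 -2.000e-03] shift in target frame [-1.7 -0.8 -2.2]
rot -1 [-0.006  0.001 -0.001] shift in target frame [-1.7  0.8  2.2]
```

View pics/s8.png

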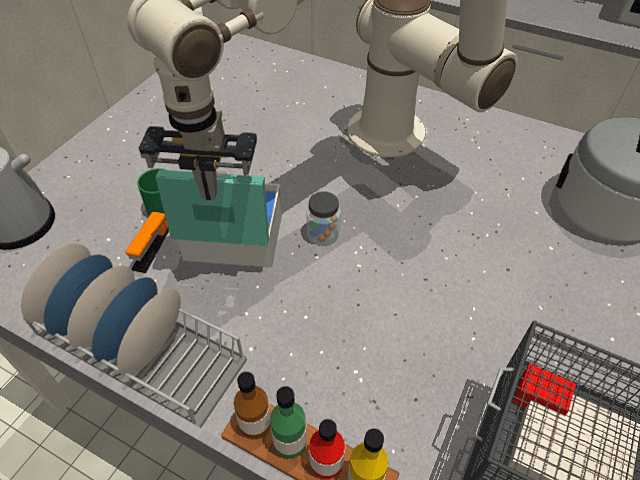

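The lid is coming upright and past vertical, and the box hasn't moved. Continue.

Emit:
{"name": "jog_arm", "arguments": {"motion": [{"jaw": 0,"xyz": [-1.5,0,6],"rot": [0,0,0]},{"jaw": 0,"xyz": [0,0,6],"rot": [0,0,0]},{"jaw": 0,"xyz": [0,0,7],"rot": [0,0,0]},{"jaw": 0,"xyz": [0.5,0,8],"rot": [0,0,0]},{"jaw": 0,"xyz": [1.2,0,8],"rot": [0,0,0]},{"jaw": 0,"xyz": [1.8,0,8],"rot": [0,0,0]},{"jaw": 0,"xyz": [2.3,0,8],"rot": [0,0,0]},{"jaw": 0,"xyz": [2.8,0,7.7],"rot": [0,0,0]},{"jaw": 0,"xyz": [3.2,0,7.6],"rot": [0,0,0]},{"jaw": 0,"xyz": [0,0,0],"rot": [0,0,0]}]}}

```text
t: 11.45
position: [547.9, -142.3, 232.7]
tool_rot: [2.008, 0.391, -2.01]
wrist_force: [0.4, -0.5, -0.4]
opening: 0.006
```

```bash
python3 -c "
from h import *
go([32.2,0,224.4]); save('scene','s9')"
```

```text
t 11.45 tip in box [ 32.    1.1 224.7] F box [ 0.15 -0.56 -0.36] open 0.006 
q [-0.47  0.13  1.61 -0.    1.4   0.72]
tool shift [ 0.3  1.1 -0.2]
rot 1 [ 3.136e+00 -2.000e-03 -2.000e-03] shift in target frame [ 0.3 -1.1  0.2]
rot -1 [-0.006  0.001 -0.002] shift in target frame [ 0.3  1.1 -0.2]
```

View pics/s9.png

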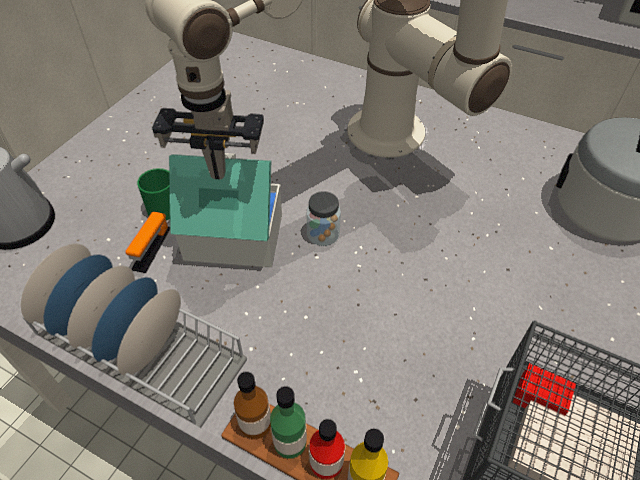

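Emit:
{"name": "jog_arm", "arguments": {"motion": [{"jaw": 0,"xyz": [3.7,0,7.4],"rot": [0,0,0]},{"jaw": 0,"xyz": [4.1,0,7.1],"rot": [0,0,0]},{"jaw": 0,"xyz": [4.5,0,6.9],"rot": [0,0,0]},{"jaw": 0,"xyz": [4.9,0,6.6],"rot": [0,0,0]},{"jaw": 0,"xyz": [5.3,0,6.3],"rot": [0,0,0]},{"jaw": 0,"xyz": [5.7,0,5.9],"rot": [0,0,0]},{"jaw": 0,"xyz": [6,0,5.6],"rot": [0,0,0]},{"jaw": 0,"xyz": [6.4,0,5.2],"rot": [0,0,0]},{"jaw": 0,"xyz": [6.7,0,4.8],"rot": [0,0,0]},{"jaw": 0,"xyz": [0,0,0],"rot": [0,0,0]}]}}

```text
t: 12.75
position: [496.3, -163.0, 184.9]
tool_rot: [2.009, 0.392, -2.01]
wrist_force: [0.2, 0.4, -0.3]
opening: 0.01
```

```bash
python3 -c "
from h import *
go([-23.5,0,177]); save('scene','s10')"
```

```text
t 12.75 tip in box [-23.5   1.8 176.9] F box [ 0.35  0.26 -0.3 ] open 0.01 
q [-0.55  0.05  1.79 -0.    1.3   0.64]
tool shift [-0.1  1.8 -0. ]
rot 1 [ 3.136e+00 -1.000e-03 -2.000e-03] shift in target frame [-0.1 -1.8 -0. ]
rot -1 [-0.006  0.001 -0.001] shift in target frame [-0.1  1.8  0. ]
```

View pics/s10.png

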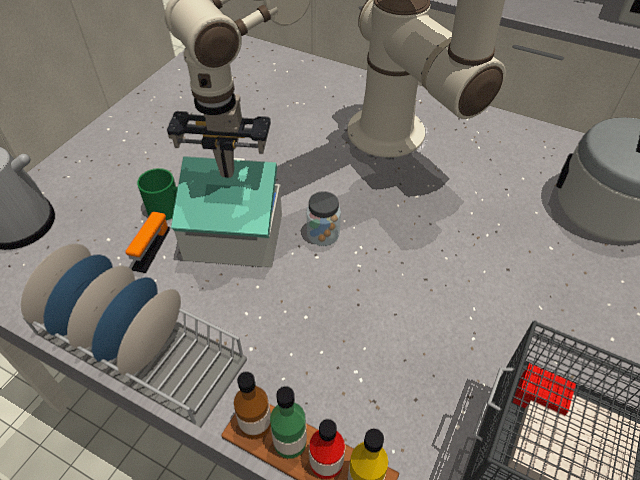

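The lid is at about 0.4 rad. I'll go slower for the last part.

Emit:
{"name": "jog_arm", "arguments": {"motion": [{"jaw": 0,"xyz": [3.5,0,2.2],"rot": [0,0,0]},{"jaw": 0,"xyz": [3.5,0,2.2],"rot": [0,0,0]},{"jaw": 0,"xyz": [3.6,0,2],"rot": [0,0,0]},{"jaw": 0,"xyz": [3.6,0,2],"rot": [0,0,0]},{"jaw": 0,"xyz": [3.7,0,1.7],"rot": [0,0,0]},{"jaw": 0,"xyz": [3.7,0,1.7],"rot": [0,0,0]},{"jaw": 0,"xyz": [3.8,0,1.6],"rot": [0,0,0]},{"jaw": 0,"xyz": [3.8,0,1.6],"rot": [0,0,0]},{"jaw": 0,"xyz": [3.5,0,1.3],"rot": [0,0,0]},{"jaw": 0,"xyz": [3.5,0,1.3],"rot": [0,0,0]},{"jaw": 0,"xyz": [0,0,0],"rot": [0,0,0]}]}}

```text
t: 14.18
position: [480.5, -169.7, 149.3]
tool_rot: [2.009, 0.392, -2.009]
wrist_force: [-0.9, 0.6, 0.4]
opening: 0.006
```

```bash
python3 -c "
from h import *
go([-45,0,124]); save('scene','s11')"
```

```text
t 14.18 tip in box [-40.7   1.5 141.3] F box [-0.54  0.93  0.37] open 0.006 
q [-0.58  0.06  1.86 -0.    1.23  0.61]
tool shift [17.3  1.5  4.3]
rot 1 [ 3.136e+00 -2.000e-03 -1.000e-03] shift in target frame [17.3 -1.5 -4.3]
rot -1 [-0.005  0.    -0.001] shift in target frame [17.3  1.5  4.3]
```

Emit:
{"name": "jog_arm", "arguments": {"motion": [{"jaw": 0,"xyz": [2,0,0.6],"rot": [0,0,0]},{"jaw": 0,"xyz": [2,0,0.6],"rot": [0,0,0]},{"jaw": 0,"xyz": [2,0,0.6],"rot": [0,0,0]},{"jaw": 0,"xyz": [2,0,0.5],"rot": [0,0,0]},{"jaw": 0,"xyz": [2,0,0.5],"rot": [0,0,0]},{"jaw": 0,"xyz": [1.5,0,0.4],"rot": [0,0,0]},{"jaw": 0,"xyz": [1.2,0,0.3],"rot": [0,0,0]},{"jaw": 0,"xyz": [1,0,0.2],"rot": [0,0,0]},{"jaw": 0,"xyz": [1,0,0.2],"rot": [0,0,0]},{"jaw": 0,"xyz": [0,0,0],"rot": [0,0,0]}]}}

```text
t: 15.48
position: [477.0, -171.4, 134.9]
tool_rot: [2.009, 0.392, -2.009]
wrist_force: [-0.6, -0.3, 0.5]
opening: 0.006
```

```bash
python3 -c "
from h import *
go([-45,0,124]); save('scene','s12')"
```

```text
t 15.47 tip in box [-44.5   1.4 126.9] F box [-0.67 -0.01  0.51] open 0.006 
q [-0.58  0.07  1.88 -0.    1.2   0.6 ]
tool shift [2.9 1.4 0.5]
rot 1 [ 3.136e+00 -3.000e-03 -0.000e+00] shift in target frame [ 2.9 -1.4 -0.5]
rot -1 [-0.005  0.    -0.002] shift in target frame [2.9 1.4 0.5]
```

View pics/s12.png

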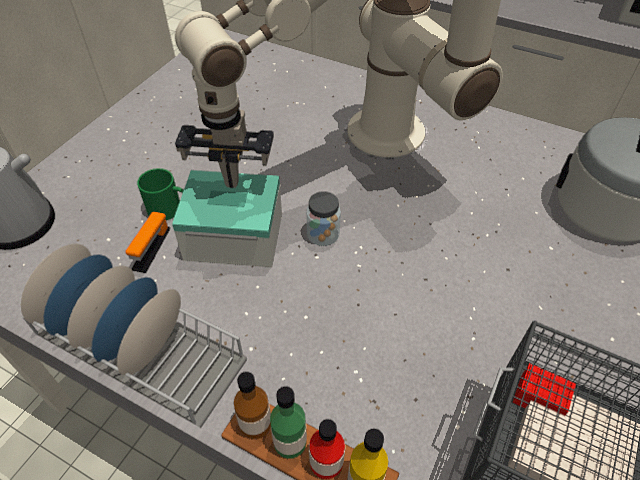

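The lid is almost shut. I'll finish with gentle 0.7 mm steps.

Emit:
{"name": "jog_arm", "arguments": {"motion": [{"jaw": 0,"xyz": [0.7,0,0],"rot": [0,0,0]},{"jaw": 0,"xyz": [0.7,0,0],"rot": [0,0,0]},{"jaw": 0,"xyz": [0.7,0,0],"rot": [0,0,0]},{"jaw": 0,"xyz": [0.7,0,0],"rot": [0,0,0]},{"jaw": 0,"xyz": [0,0,0],"rot": [0,0,0]}]}}

```text
t: 16.15
position: [477.1, -171.4, 132.4]
tool_rot: [2.009, 0.391, -2.008]
wrist_force: [-1.7, 0.2, 2.7]
opening: 0.009
```

```bash
python3 -c "
from h import *
go([-45,0,123])"
```

```text
t 16.15 tip in box [-44.5   1.3 124.4] F box [-1.53  0.8   2.72] open 0.009 
q [-0.58  0.07  1.88 -0.    1.19  0.6 ]
tool shift [1.4 1.3 0.5]
rot 1 [ 3.136e+00 -3.000e-03 -0.000e+00] shift in target frame [ 1.4 -1.3 -0.5]
rot -1 [-0.005  0.    -0.002] shift in target frame [1.4 1.3 0.5]
```

Emit:
{"name": "jog_arm", "arguments": {"motion": [{"jaw": 0,"xyz": [0.7,0,0],"rot": [0,0,0]},{"jaw": 0,"xyz": [0.7,0,0],"rot": [0,0,0]},{"jaw": 0,"xyz": [0,0,0],"rot": [0,0,0]}]}}

```text
t: 16.52
position: [477.2, -171.4, 132.3]
tool_rot: [2.008, 0.392, -2.008]
wrist_force: [-4.3, 2.6, 11.2]
opening: 0.001
```

```bash
python3 -c "
from h import *
go([-45,0,123])"
```

```text
t 16.52 tip in box [-44.4   1.2 124.3] F box [-3.02  4.06 11.2 ] open 0.001 
q [-0.58  0.07  1.88 -0.    1.19  0.6 ]
tool shift [1.3 1.2 0.6]
rot 1 [ 3.137e+00 -3.000e-03 -1.000e-03] shift in target frame [ 1.3 -1.2 -0.6]
rot -1 [-0.005  0.    -0.002] shift in target frame [1.3 1.2 0.6]
```

Force rose to 11 N with no further movement at z = 124.3 mm, so the lid is fully shut. Lift clear and check.

Emit:
{"name": "jog_arm", "arguments": {"motion": [{"jaw": 0,"xyz": [-1.5,0,0],"rot": [0,0,0]},{"jaw": 0,"xyz": [-10,0,0],"rot": [0,0,0]},{"jaw": 0,"xyz": [-40,0,0],"rot": [0,0,0]},{"jaw": 0,"xyz": [-50,0,0],"rot": [0,0,0]},{"jaw": 0,"xyz": [-40,0,30],"rot": [0,0,0]},{"jaw": 0,"xyz": [-20,0,50],"rot": [0,0,0]},{"jaw": 0,"xyz": [0,0,50],"rot": [0,0,0]},{"jaw": 0,"xyz": [0,0,30],"rot": [0,0,0]},{"jaw": 0,"xyz": [0,0,0],"rot": [0,0,0]},{"jaw": 0,"xyz": [0,0,0],"rot": [0,0,0]}]}}

```text
t: 17.77
position: [329.4, -231.3, 292.5]
tool_rot: [2.01, 0.391, -2.008]
wrist_force: [0.3, -0.3, 0.3]
opening: 0.007
```

```bash
python3 -c "
from h import *
st(); im,d=save('top','t13'); save('scene','s13')
hsv=cv2.cvtColor(im,cv2.COLOR_BGR2HSV)
m=(cv2.inRange(hsv,(75,80,40),(92,255,255))>0)&(d>0);m[:140]=0;m[:,:370]=0;m[:,560:]=0
v,u=np.nonzero(m);P=world('top',np.c_[u,v],d[v,u]);k=P[:,2]>115;P=P[k];xb=(P-C)@XB;yb=(P-C)@YB
print(len(P),'ext',np.percentile(xb,[.5,99.5]),np.percentile(yb,[.5,99.5]),cv2.minAreaRect(P[:,:2].astype(np.float32)))
A=np.c_[xb,yb,np.ones(len(xb))];print('plane',np.linalg.lstsq(A,P[:,2],rcond=None)[0])
"
```

```text
t 17.77 tip in box [-203.8    2.4  284.5] F box [ 0.18 -0.42  0.31] open 0.007 
q [-0.91 -0.36  1.94 -0.    1.56  0.27]
12859 ext [-80.24911706  76.90433495] [-99.28167921  99.04649171] ((517.46875, -156.95477294921875), (159.40216064453125, 201.00401306152344), 22.603477478027344)
plane [ 1.66374673e-03 -7.81137523e-04  1.23222155e+02]
```

View pics/t13.png

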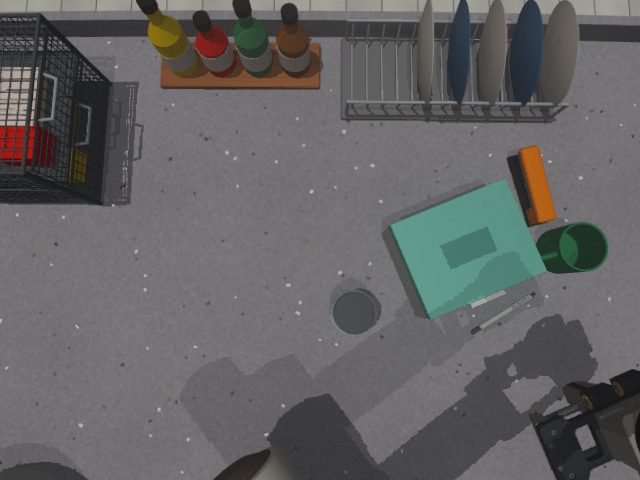

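The lid lies flat: tilt is under 0.002 rad and its top reads 123.2 mm, with the counter reading about −1 mm. The box centre is within about 2 mm of its first measurement. The mug, stapler, pen and jar are at their original pixels, and the gripper is clear. Handing in.

```bash
python3 -c "
from h import *
job.job_done()"
```

```text
the job is handed in; nothing more can be done
```

The medicine box is closed: the blue flap is flat on its compartment and the green lid is fully shut on top. I handed the job in at about 18 s.

I kept the fingers closed throughout and only pushed and pressed. First I tipped the flap over and pressed it down until it stopped, at about 8 N. Then I went over the lid, pushed it across from behind, and slowed down for the last part. I pressed it shut in small steps, ending at about 11 N.

**Last checks:**
- **Flap:** before I closed the lid, its surface read an even 83.2 mm from hinge to free edge, so it was flat.
- **Lid:** its top reads 123.2 mm with a tilt under 0.002 rad. The expected height is 124 mm, and the camera reads the counter about 1 mm low.
- **Surroundings:** the box centre is within about 2 mm of my first measurement, which is about the calibration error. By eye in the top view, the mug, stapler, pen and jar are where they started.
- **Gripper:** it is clear of everything.

No final check failed or disagreed. One early move call was refused because of its format, and nothing moved.

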